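# Third click on the injector tester

## Task

Set the blue injector tester to its third range and start it: keep the fingers closed and gently push the orange-banded black handle along its slot with the fingertips, counting the clicks, and stop when it has dropped into the third notch, never going past it and never lifting the handle. Then press the green button right down and let go. Pick nothing up, and leave the red button and the parts lying around alone.

Things in the scene. Friction and masses are not known exactly. Their poses are not given: they have to be found in the camera images.
- tester: Injector tester fixed to the bench: a low blue cabinet 180 (its x) by 260 (its y) by 60 mm high with a grey deck, a dial and a dark screen on top. Origin at the centre of its underside on the bench, z up. The handle's black slot runs along its y axis at x = -30 mm, on the robot's side; dial and screen are at x = +42 mm and are no higher than 67 mm above the bench.
- handle_top (a point): Centre of the top face of the black handle with the orange band, 118 mm above the bench. The handle is a block 44 mm (tester x) by 16 mm (tester y) by 40 mm high, its underside 78 mm above the bench and 18 mm above the deck, on a thin steel stem. It slides along tester +y, from the end of the slot nearest the dial towards the end nearest the screen; its axes are those of the tester.
- range_lever (a joint): Handle's slide along tester +y, m, 0 to 0.130 (end stops). Starts anywhere in the smooth run 0 to 0.024 (drag 1 N). Notches 1 to 4 are centred at 0.052, 0.076, 0.100, 0.124, with crests 12 mm before each, which take 5 to 8 N to climb. Once over a crest the handle snaps ahead of the finger with a click into the notch and is held there; short of it, it springs back. No marks show the notches.
- range_lift (a joint): How far the handle has been pulled up on its stem, in m, 0 (down, where a spring and its weight hold it with about 4 N) to 0.020. It is a service release and must stay down.
- start_top (a point): Centre of the top of the green start button, 34 mm across. It faces straight up, 57 mm above the bench, in a black ring on a grey box 70 by 70 by 35 mm that is fixed to the bench.
- start (a joint): Travel of the green button in m: 0 out, 0.006 fully down; springs back. Fully down takes 5 N.
- stop_top (a point): Centre of the top of the red stop button, same make as the green one; the two stand on either side of the tester, which is on which side varies.
- stop (a joint): Travel of the red button in m: 0 out. Leave it alone.
- injector: Loose steel and aluminium fuel injector lying on the bench beyond the tester, 105 mm long, 25 mm high. Origin under its middle. Leave it.
- can: Loose orange can standing beyond the tester, 56 mm across, 110 mm high. Origin at the centre of its base. Leave it.
- cup: Loose steel cup standing to the left on the robot's side, 64 mm across, 55 mm high. Origin at the centre of its base. Leave it.
- capnut: Loose brass cap nut standing to the right on the robot's side, 34 mm across, 40 mm high. Origin at the centre of its base. Leave it.
Mind the look-alikes: they are no part of the job. There is more than one size of the injector; the one meant has the size given above.

How it is judged:
On the way, in this order (a step that is already met when the one before it is completed fails the run):
1. the handle rests in the third notch (value of joint range_lever between 0.096 and 0.104 m and velocity of joint range_lever between -0.01 and 0.01 m/s), for 0.3 s.
2. the green button is pressed right down (value of joint start above 0.0045 m), for 0.05 s.
At the end, for the whole second after the job is handed in: The handle rests in the third notch (0.100 m, within 4 mm) with its stem down, the green button has been pressed at least 4.5 mm since then and is out again, the red one is out, and the loose things stand still where they were (value of joint range_lever between 0.096 and 0.104 m and value of joint each of range_lift, start, stop below 0.002 m and linear speed of each of injector, can, cup, capnut below 0.02 m/s); the robot touches nothing.
It fails at once if the handle goes past the third notch, over the next crest (value of joint range_lever above 0.112 m).
It fails at once if the handle is lifted more than 5 mm (value of joint range_lift above 0.005 m).
It fails at once if the tester or its handle is pressed or gripped with more than 25 N (contact force between the fingers and tester above 25 N).
It fails at once if the red button is pressed, or the green one while the handle is not in the third notch (value of joint stop above 0.003 m or (value of joint start above 0.003 m and not (value of joint range_lever between 0.096 and 0.104 m))).
It fails at once if a loose part is moved more than 15 mm, or lifted (distance of any of injector, can, cup, capnut from where it was at the start of the episode above 0.015 m).
It also fails if it takes over 72 s, if anything falls off the work surface, if the arm or the gripper's body presses on something with over 40 N, if the wrist force passes 120 N, or if a joint passes its speed limit or range.

## Robot

A 6-joint arm with a two-finger parallel gripper is mounted at the origin on the work surface. World frame = base frame: x ahead of the robot, y to its left, z up, the work surface at z = 0. Lengths are in m, angles in rad, forces in N, time in s.
With the tool pointing down it reaches from about 0.25 to 0.725 m from the base axis. Payload 4 kg.
Tool frame: the origin (TCP) lies where the fingers leave the gripper's body, on its centre line; the fingertips stand 73 mm ahead of it and the grasp point (between the pads) lies 54 mm ahead of it (bot.tips_ahead is the z of the fingertips in the tool frame, in m); z points along the fingers, y is the direction in which the jaws open and shut (so a half turn about z gives the same grasp; the last joint's range is limited). The gripper opens to 85 mm and grips with 20 to 120 N. Pads are 22 mm wide; open, the fingers measure 114 mm over their backs; the gripper's body (76 mm by 85 mm) begins 54 mm behind the grasp point. The pads swing forward as they close: fully open they stand 13 mm farther back than shut.
Start: joints at [1.121, 0.241, 0.005, 1.335, 0, 1.571], TCP at [0.217, 0.45, 0.304] pointing down, gripper open.
Joint ranges: [-2.72, 2.72], [-1.05, 1.87], [-1.09, 1.28], [-1.99, 2.15], [-1.42, 1.44], [-3.14, 3.14]. Speed limits (rad/s): [2.79, 2.79, 3.14, 3.14, 3.14, 3.14].

## Interface

Orientations are given as a unit quaternion [x, y, z, w].
In Python, from workcell import readout, camera, get_calibration, order, bot gives the robot as it stands.
- The arm moves only by the tool send_rows, never from a script. Its argument "moves" is a list of rows, each a list of 3 entries, a list of its own where there are three numbers: the shift along the tool's x, y, z in mm, then the turn, a rotation vector about the tool's x, y, z in rad, then the finger opening in mm, from 0 to 85.4. In form: [[[dx, dy, dz], [ax, ay, az], grip], ...]. A call has 1 to 12 rows; each row is the pose to reach, as a shift and turn from the pose measured when the call began, along the tool's axes at that moment; what a row does not reach only later rows make up. A row lasts 1/12 s, in which the tool goes at most 41.7 mm and 7.16 degrees, less where a joint would pass 70% of its speed; a pose out of reach is approached as far as the arm can. A call with a gripper value outside its range is refused whole. The fingers move at their own pace and stop on an object; the grip force is fixed at half the most. Time passes only in rows, so rows that repeat a pose let the fingers close. It gives the time, the measured TCP pose, the force and the opening at its end, in the units of the state.
- readout.get_obs(): the state, without advancing time (a new reading comes with each control period).
- camera(name): name is "scene" or "top" or "wrist"; returns the picture (400x640x3 uint8, red, green, blue); there is no depth.
- get_calibration(name): a dict with "fx", "fy", "cx", "cy" (pixels), "R" (3x3) and "t" (3): a world point X has camera coordinates R X + t. Camera axes: x right, y down, z forward; pixel columns grow to the right and rows downward; lengths in m; the calibration is good to about 2 mm. A picture is of the moment at which its call begins: read the wrist's pose just before it. get_calibration takes no time and is no camera call; for the wrist camera it gives the pose at the moment of the call.
- order.job_done(): hands the job in, once; it reports no verdict.
The state is a dict: "clock": time; "joint_pos": joint angles; "joint_vel": joint speeds; "tau": joint torques, N m; "eef_pos": TCP position; "tool_rot": TCP orientation; "ft_force": force on the tool from outside, world axes, zero at the start; "ft_torque": the same for the moment, N m; "grip_width": finger opening in m.
Only numpy, scipy, OpenCV 4.12 (cv2) and the standard library are available. Lean on these libraries where they do the work, as an engineer would, in place of code of your own. Each camera call takes 0.05 s, during which the arm holds its last target. There are 200 camera calls.

## Working session

There is one attempt and no reset: what is moved stays moved. The work goes in short steps, Python scripts to look and compute and a tool call to move; the robot and the scene stay as the last step left them, time stands still between calls to the robot, and variables do not carry over. Pictures are saved under pics/ and viewed, about 8 in all and at most 12, crops included, and the job is handed in when it is done.

Besides the shell and the picture viewer there is one more tool, called after ">>>" by a JSON object that holds its "api" and its "payload", one argument or row to a line. send_rows: Moves the arm, as the interface text tells. Its arguments: {"type":"object","properties":{"moves":{"type":"array","items":{"type":"array"}}},"required":["moves"]}

```bash
mkdir -p pics
python3 - <<'E'
from workcell import readout,camera,get_calibration,bot
import cv2,numpy as np
for n in("scene","top"):
    cv2.imwrite(f"pics/{n}0.png",camera(n)[:,:,::-1])
    c=get_calibration(n);print(n,c)
o=readout.get_obs();print(o["clock"],o["eef_pos"],o["tool_rot"],o["ft_force"],o["grip_width"],bot.tips_ahead)
E
```

```text
scene {'fx': 364.71948142597887, 'fy': 364.71948142597887, 'cx': 320.72236259257824, 'cy': 203.30191711785582, 'R': array([[ 0.76567133,  0.64275951,  0.02465018],
       [ 0.42189417, -0.47290524, -0.77354117],
       [-0.48554374,  0.60267806, -0.63326648]]), 't': array([-0.46534467, -0.16956546,  1.15523346])}
top {'fx': 478.1925019499081, 'fy': 478.1925019499081, 'cx': 317.12180326164093, 'cy': 194.9570127791601, 'R': array([[ 0.00364816, -0.99994947, -0.00936781],
       [-0.99790884, -0.00303585, -0.06456563],
       [ 0.06453393,  0.00958377, -0.99786949]]), 't': array([-0.00968011,  0.58361339,  1.30182131])}
0.1 [0.21720877 0.44988721 0.30308067] [ 2.23018207e-01  9.74813812e-01 -9.30626027e-04 -2.14556364e-04] [-0.20076763 -0.74854156 -0.13752433] 0.08533050849019823 0.0726
```

View pics/scene0.png

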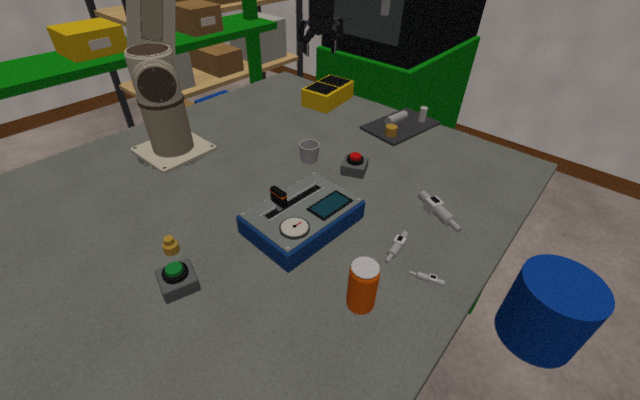

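View pics/top0.png

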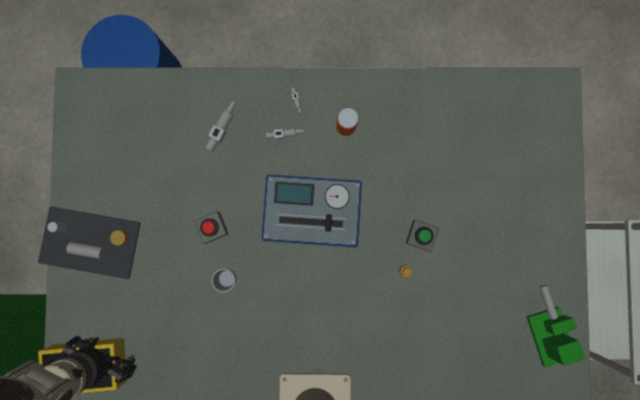

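Top view: the tester is at (312,210) with the handle at (328,222) on the dial (right) side. The green button is at (424,236), red at (208,228), cup at (223,280) and cap nut at (406,271). There is only one blue tester and one green button. Next I'll measure and confirm with an enlarged crop.

```bash
cat > h.py <<'E'
import cv2,numpy as np
from workcell import readout,camera,get_calibration,bot
def ray(c,uv,z):
    d=c["R"].T@np.array([(uv[0]-c["cx"])/c["fx"],(uv[1]-c["cy"])/c["fy"],1]);o=-c["R"].T@c["t"]
    return o+d*(z-o[2])/d[2]
def proj(c,X):
    p=c["R"]@np.asarray(X)+c["t"];return np.array([c["fx"]*p[0]/p[2]+c["cx"],c["fy"]*p[1]/p[2]+c["cy"]])
def mask(im,lo,hi):
    return cv2.inRange(cv2.cvtColor(im,cv2.COLOR_RGB2HSV),lo,hi)
def blobs(m,amin=15):
    n,l,s,c=cv2.connectedComponentsWithStats(m)
    return [(s[i,4],c[i].round(1),s[i,:4]) for i in range(1,n) if s[i,4]>=amin]
E
python3 - <<'E'
from h import *
im=cv2.imread("pics/top0.png")[:,:,::-1].copy();c=get_calibration("top")
print("cam",-c["R"].T@c["t"])
for k,lo,hi,z in(("green",(50,100,40),(85,255,255),.057),("red",(0,150,60),(6,255,255),.057),("blue",(100,120,50),(125,255,255),.06),("orange",(6,170,60),(22,255,255),.11)):
    for b in blobs(mask(im,lo,hi),6): 
        if b[1][1]>60 and 180<b[1][0]<450: print(k,b,ray(c,b[1],z).round(4))
m=mask(im,(100,120,50),(125,255,255));m[:100]=0;m[:,:200]=0;m[:,420:]=0
cn=cv2.findContours(m,0,2)[0];r=cv2.minAreaRect(np.vstack(cn));print(r)
for p in cv2.boxPoints(r):print(p,ray(c,p,.06).round(4))
a=im[165:260,195:440];cv2.imwrite("pics/c1.png",cv2.resize(a[:,:,::-1],None,fx=3.2,fy=3.2,interpolation=3))
E
```

```text
cam [ 0.49841663 -0.02038422  1.33663845]
green (np.int32(142), array([424.7, 235.5]), array([418, 229,  14,  14], dtype=int32)) [ 0.4739 -0.2948  0.057 ]
red (np.int32(133), array([207.8, 227.2]), array([202, 221,  13,  13], dtype=int32)) [0.4938 0.2841 0.057 ]
blue (np.int32(6), array([268.2, 175.7]), array([267, 175,   4,   3], dtype=int32)) [0.6324 0.1234 0.06  ]
blue (np.int32(16), array([277.8, 175.9]), array([272, 175,  14,   2], dtype=int32)) [0.6319 0.0976 0.06  ]
blue (np.int32(63), array([315. , 178.3]), array([287, 176,  57,   5], dtype=int32)) [ 0.6257 -0.0023  0.06  ]
blue (np.int32(12), array([265.9, 186.5]), array([265, 181,   2,  12], dtype=int32)) [0.6033 0.1293 0.06  ]
blue (np.int32(216), array([328.5, 228.1]), array([262, 180,  99,  67], dtype=int32)) [ 0.4926 -0.0387  0.06  ]
blue (np.int32(12), array([265. , 199.5]), array([265, 194,   1,  12], dtype=int32)) [0.5684 0.1313 0.06  ]
blue (np.int32(12), array([264. , 212.5]), array([264, 207,   1,  12], dtype=int32)) [0.5336 0.1336 0.06  ]
blue (np.int32(13), array([262.9, 225.9]), array([262, 220,   2,  12], dtype=int32)) [0.4978 0.1362 0.06  ]
orange (np.int32(86), array([344.6, 129.8]), array([337, 124,  18,  11], dtype=int32)) [ 0.7472 -0.0792  0.11  ]
((311.3115539550781, 210.4303436279297), (95.59623718261719, 65.66572570800781), 3.900493860244751)
[261.39072 239.93575] [0.4605 0.1398 0.06  ]
[265.85757 174.4221 ] [0.6358 0.1298 0.06  ]
[361.2324  180.92494] [ 0.619  -0.1261  0.06  ]
[356.76553 246.43858] [ 0.4443 -0.1139  0.06  ]
```

View pics/c1.png

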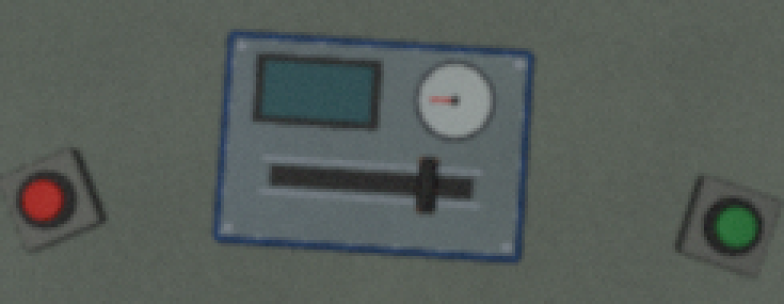

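The crop confirms one black-barred handle in the slot, at crop (427,185), which is about (328.4,222.8) in the full picture. It sits toward the dial end. Green is to the right and red to the left.

```bash
cat >> h.py <<'E'
from scipy.spatial.transform import Rotation as Ro
T0=np.array([.540,.0074,0]);yaw=np.radians(-3.75)
ex=np.array([np.cos(yaw),np.sin(yaw),0]);ey=np.array([-np.sin(yaw),np.cos(yaw),0])
def tw(x,y,z):return T0+x*ex+y*ey+[0,0,z]
def tf(X):d=np.asarray(X)-T0;return np.array([d@ex,d@ey,d[2]])
def go(tipX):
    "shift (mm) and turn for vertical tool with jaws along tester x, fingertips at tipX"
    o=readout.get_obs();R=Ro.from_quat(o["tool_rot"])
    Rt=Ro.from_matrix(np.c_[-ey,ex,np.cross(-ey,ex)]) if 0 else Ro.from_matrix(np.c_[np.cross(ex,[0,0,-1]),ex,[0,0,-1]])
    d=np.asarray(tipX)+[0,0,bot.tips_ahead]-o["eef_pos"]
    print("t",o["clock"],"tip(tester mm)",(1e3*tf(o["eef_pos"]+R.apply([0,0,bot.tips_ahead]))).round(1),"F",o["ft_force"].round(2),"w",round(o["grip_width"],4))
    print("shift",(R.inv().apply(d)*1e3).round(1),"turn",(R.inv()*Rt).as_rotvec().round(4))
E
python3 - <<'E'
from h import *
c=get_calibration("top");h=ray(c,(328.4,222.8),.118);print(h,tf(h)*1e3)
for u in((195+270/3.2,165+176/3.2),(195+473/3.2,165+188/3.2)):print(tf(ray(c,u,.06))*1e3)
t=tf(h);go(tw(-.03,t[1]-.04,.17))
E
```

```text
[ 0.50634292 -0.03762878  0.118     ] [-30.63999034 -47.13365274 118.        ]
[-31.79045043  83.05698045  60.        ]
[-30.08257515 -86.39084149  60.        ]
t 0.1 tip(tester mm) [-351.1  420.3  230.5] F [-0.2  -0.75 -0.14] w 0.0853
shift [-487.9 -350.    61.1] turn [-1.7000e-03  1.1000e-03  1.1864e+00]
```

>>> {"api": "send_rows", "payload": {
  "moves": [
    [[-488, -350, 0], [0, 0, 1.186], 0],
    [[-488, -350, 0], [0, 0, 1.186], 0],
    [[-488, -350, 0], [0, 0, 1.186], 0],
    [[-488, -350, 0], [0, 0, 1.186], 0],
    [[-488, -350, 0], [0, 0, 1.186], 0],
    [[-488, -350, 0], [0, 0, 1.186], 0],
    [[-488, -350, 0], [0, 0, 1.186], 0],
    [[-488, -350, 0], [0, 0, 1.186], 0],
    [[-488, -350, 0], [0, 0, 1.186], 0],
    [[-488, -350, 0], [0, 0, 1.186], 0],
    [[-488, -350, 0], [0, 0, 1.186], 0],
    [[-488, -350, 0], [0, 0, 1.186], 0]
  ]
}}

```text
clock: 1.1
eef_pos: [0.4566, 0.0089, 0.3036]
tool_rot: [0.73, 0.684, -0.001, 0.0]
ft_force: [1.1, 0.9, 0.5]
grip_width: -0.0001
```

Run:
```python
from h import *
go(tw(-.03,-.087,.17))
```

```text
t 1.1 tip(tester mm) [-83.4  -4.  231. ] F [1.09 0.93 0.52] w -0.0001
shift [-83.   53.4  61.1] turn [-0.0011  0.0016  0.    ]
```

>>> {"api": "send_rows", "payload": {
  "moves": [
    [[-40, 27, 0], [0, 0, 0], 0],
    [[-83, 53.4, 20], [0, 0, 0], 0],
    [[-83, 53.4, 60], [0, 0, 0], 0],
    [[-83, 53.4, 60], [0, 0, 0], 0],
    [[-83, 53.4, 60], [0, 0, 0], 0]
  ]
}}

```text
clock: 1.52
eef_pos: [0.5024, -0.0783, 0.2398]
tool_rot: [0.731, 0.683, -0.004, -0.003]
ft_force: [-1.1, 0.5, 0.8]
grip_width: -0.0001
```

Run:
```python
from h import *
go(tw(-.03,-.087,.09))
c=get_calibration("wrist");im=camera("wrist");cv2.imwrite("pics/w1.png",im[:,:,::-1])
print({k:np.round(v,4).tolist() for k,v in c.items()})
for y in(-.047,):
  for d in(-.008,.008): print(proj(c,tw(-.03,y+d,.118)))
im=camera("top");cv2.imwrite("pics/t1.png",im[:,:,::-1])
```

```text
t 1.5167 tip(tester mm) [-32.6 -88.1 167.3] F [-1.07  0.52  0.82] w -0.0001
shift [ 1.1  2.7 77.2] turn [-0.0096  0.0007 -0.0026]
{'fx': 300.275, 'fy': 300.275, 'cx': 320.9183, 'cy': 193.6443, 'R': [[0.9975, -0.0695, -0.0095], [-0.0642, -0.9587, 0.2772], [-0.0284, -0.2759, -0.9608]], 't': [-0.5046, -0.0604, 0.3101]}
[325.07151499 168.08496845]
[325.06392514 143.25966932]
```

View pics/w1.png

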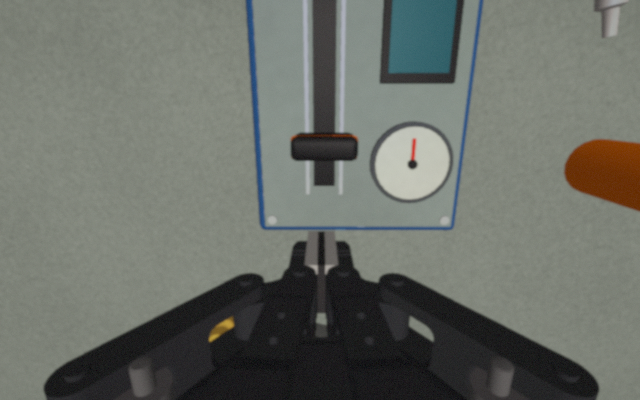

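The wrist view shows the handle ahead of the shut fingertips, with its top at columns 291–357 and rows 137–160. That puts the handle at tester y of about -43 mm (joint about 0.02). The tips are in line with the slot and clear, so I'll descend beside the handle.

>>> {"api": "send_rows", "payload": {
  "moves": [
    [[1, 2.7, 25], [-0.01, 0, 0], 0],
    [[1, 2.7, 55], [-0.01, 0, 0], 0],
    [[1, 2.7, 79], [-0.01, 0, 0], 0],
    [[1, 2.7, 79], [-0.01, 0, 0], 0],
    [[1, 2.7, 79], [-0.01, 0, 0], 0],
    [[1, 2.7, 79], [-0.01, 0, 0], 0]
  ]
}}

```text
clock: 2.12
eef_pos: [0.5077, -0.0756, 0.1671]
tool_rot: [0.729, 0.684, 0.003, 0.004]
ft_force: [-0.1, 0.4, 0.5]
grip_width: 0.0001
```

```bash
cat >> h.py <<'E'
def handle():
    "handle y (tester, mm) from the wrist picture: dark top face edges along its outer column, off the slot"
    c=get_calibration("wrist");im=camera("wrist");v=im.max(2).astype(int);out=[]
    for x in(-.046,-.043,-.017,-.014):
        ys=np.arange(-.08,.08,.0005);p=np.array([proj(c,tw(x,y,.118)) for y in ys]).round().astype(int)
        ok=(p[:,1]>=0)&(p[:,1]<400);d=np.array([v[b,a] if k else 255 for (a,b),k in zip(p,ok)])
        s=ys[d<70]*1e3;out.append((s.min(),s.max()) if len(s) else None)
    print("handle dark y:",out);return im
E
python3 - <<'E'
from h import *
go(tw(-.03,-.062,.088));cv2.imwrite("pics/w2.png",handle()[:,:,::-1])
E
```

```text
t 2.1167 tip(tester mm) [-26.  -85.   94.5] F [-0.09  0.37  0.54] w 0.0001
shift [22.9 -3.3  6.5] turn [0.011  0.0013 0.0017]
handle dark y: [(np.float64(-48.99999999999997), np.float64(-31.999999999999957)), (np.float64(-48.99999999999997), np.float64(-30.499999999999957)), (np.float64(-80.0), np.float64(-30.499999999999957)), (np.float64(-80.0), np.float64(-31.999999999999957))]
```

View pics/w2.png

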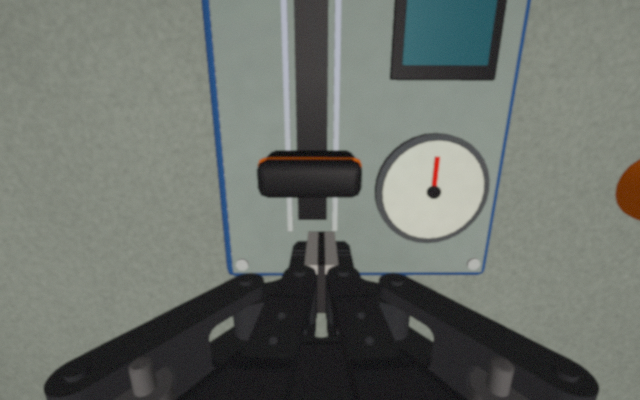

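The wrist view shows the handle's near top edge at row 196, tester y of about -49.5 mm. That gives a centre of about -41.5 and a joint value of about 0.0235. The tips are behind it at (320,235).

>>> {"api": "send_rows", "payload": {
  "moves": [
    [[7, -3.3, 6.5], [0.011, 0, 0], 0],
    [[15, -3.3, 6.5], [0.011, 0, 0], 0],
    [[15, -3.3, 6.5], [0.011, 0, 0], 0],
    [[15, -3.3, 6.5], [0.011, 0, 0], 0],
    [[15, -3.3, 6.5], [0.011, 0, 0], 0],
    [[15, -3.3, 6.5], [0.011, 0, 0], 0]
  ]
}}

```text
clock: 2.67
eef_pos: [0.5059, -0.0606, 0.1609]
tool_rot: [0.729, 0.684, -0.0, 0.001]
ft_force: [-0.1, -0.8, -0.7]
grip_width: 0.0004
```

Run:
```python
from h import *
go(tw(-.03,-.062,.088));handle()
```

```text
t 2.6667 tip(tester mm) [-29.5 -70.2  88.3] F [-0.05 -0.78 -0.71] w 0.0004
shift [ 8.1 -0.4  0.3] turn [0.0011 0.0015 0.0015]
handle dark y: [(np.float64(-80.0), np.float64(-27.999999999999954)), (np.float64(-80.0), np.float64(-26.499999999999954)), (np.float64(-80.0), np.float64(-26.999999999999954)), (np.float64(-80.0), np.float64(-29.499999999999957))]
```

```bash
python3 - <<'E'
s=open("h.py").read()
s=s.replace("out.append((s.min(),s.max()) if len(s) else None)","j=np.where(np.diff(s)>1.6)[0];out.append((s[j[-1]+1 if len(j) else 0].round(1),s.max().round(1)) if len(s) else None)").replace('print("handle dark y:",out)','print("handle dark y:",np.array(out).tolist())')
open("h.py","w").write(s)
E
echo
```

>>> {"api": "send_rows", "payload": {
  "moves": [
    [[2, 0, 0], [0, 0, 0], 0],
    [[4, 0, 0], [0, 0, 0], 0],
    [[6, 0, 0], [0, 0, 0], 0],
    [[7, 0, 0], [0, 0, 0], 0],
    [[8, 0, 0], [0, 0, 0], 0],
    [[9, 0, 0], [0, 0, 0], 0],
    [[10, 0, 0], [0, 0, 0], 0],
    [[11, 0, 0], [0, 0, 0], 0],
    [[12, 0, 0], [0, 0, 0], 0],
    [[13, 0, 0], [0, 0, 0], 0],
    [[14, 0, 0], [0, 0, 0], 0],
    [[14, 0, 0], [0, 0, 0], 0]
  ]
}}

```text
clock: 3.72
eef_pos: [0.5067, -0.0466, 0.1608]
tool_rot: [0.729, 0.684, -0.0, 0.001]
ft_force: [0.4, -0.7, -0.3]
grip_width: 0.0002
```

Run:
```python
from h import *
go(tw(-.03,-.05,.088));handle()
```

```text
t 3.7167 tip(tester mm) [-29.6 -56.1  88.2] F [ 0.43 -0.68 -0.29] w 0.0002
shift [ 6.  -0.3  0.2] turn [0.0009 0.0013 0.0014]
handle dark y: [[-24.0, -19.5], [-24.0, -18.5], [-24.0, -18.5], [-24.0, -22.0]]
```

```bash
cat >> h.py <<'E'
def orange(name="wrist",im=None,c=None,z=.113):
    if c is None:c=get_calibration(name);im=camera(name)
    m=mask(im,(5,150,70),(20,255,255))
    if name=="wrist":m[:,:220]=0;m[:,420:]=0
    else:m[:160]=0;m[230:]=0;m[:,240:]=0;m[:,:0]=0
    for b in blobs(m,10):
        X=ray(c,b[1],z);print(name,"orange",b[0],b[1],b[2],"tester mm",(tf(X)*1e3).round(1))
    return im
E
python3 - <<'E'
from h import *
cv2.imwrite("pics/w3.png",orange()[:,:,::-1])
im=camera("scene");cv2.imwrite("pics/s3.png",cv2.resize(im[140:260,200:400,::-1],None,fx=3,fy=3))
b=np.hstack([cv2.imread("pics/w3.png")[0:400,120:520],cv2.resize(cv2.imread("pics/s3.png"),(400,240)) if 0 else np.vstack([cv2.resize(cv2.imread("pics/s3.png"),(400,240)),np.zeros((160,400,3),np.uint8)])]);cv2.imwrite("pics/m3.png",b)
im2=cv2.imread("pics/w2.png")[:,:,::-1];m=mask(im2,(5,150,70),(20,255,255));print(blobs(m,10))
c=get_calibration("wrist");print([proj(c,tw(-.03,y,.118)).round(1).tolist() for y in(-.037,-.021)])
E
```

```text
wrist orange 438 [317.7 212.2] [267 210 102  12] tester mm [-30.7 -27.  113. ]
[(np.int32(315), array([311.1, 158.5]), array([260, 157, 101,  10], dtype=int32)), (np.int32(992), array([629.8, 190.9]), array([616, 160,  24,  59], dtype=int32))]
[[319.3, 239.4], [319.3, 202.1]]
```

View pics/m3.png

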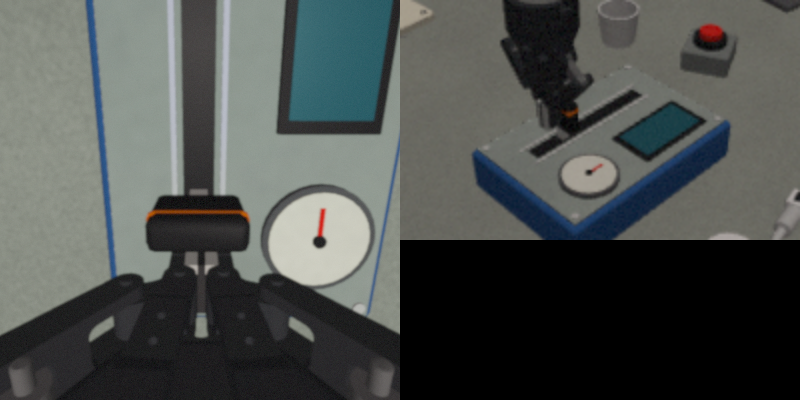

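Both views show the fingertips against the handle's near face and the handle moved forward. The orange edge is at row 212, which reads y = -27. I'll track that orange reading from here.

>>> {"api": "send_rows", "payload": {
  "moves": [
    [[1, 0, 0], [0, 0, 0], 0],
    [[2, 0, 0], [0, 0, 0], 0],
    [[2.5, 0, 0], [0, 0, 0], 0],
    [[3, 0, 0], [0, 0, 0], 0],
    [[3.5, 0, 0], [0, 0, 0], 0],
    [[4, 0, 0], [0, 0, 0], 0],
    [[4.5, 0, 0], [0, 0, 0], 0],
    [[5, 0, 0], [0, 0, 0], 0],
    [[5.5, 0, 0], [0, 0, 0], 0],
    [[6, 0, 0], [0, 0, 0], 0],
    [[6, 0, 0], [0, 0, 0], 0],
    [[6, 0, 0], [0, 0, 0], 0]
  ]
}}

```text
clock: 4.87
eef_pos: [0.507, -0.0421, 0.1609]
tool_rot: [0.73, 0.684, -0.001, 0.002]
ft_force: [0.2, -6.6, 0.6]
grip_width: -0.0005
```

Run:
```python
from h import *
go(tw(-.03,-.044,.088));orange()
```

```text
t 4.8667 tip(tester mm) [-29.6 -51.9  88.3] F [ 0.17 -6.64  0.64] w -0.0005
shift [ 7.5 -0.3  0.3] turn [ 0.0011  0.0044 -0.0001]
wrist orange 439 [317.3 213.2] [267 210 102  13] tester mm [-30.8 -23.1 113. ]
```

6.6 N: the first crest is being climbed.

>>> {"api": "send_rows", "payload": {
  "moves": [
    [[2, 0, 0], [0, 0, 0], 0],
    [[2.5, 0, 0], [0, 0, 0], 0],
    [[3, 0, 0], [0, 0, 0], 0],
    [[3.5, 0, 0], [0, 0, 0], 0],
    [[4, 0, 0], [0, 0, 0], 0],
    [[4, 0, 0], [0, 0, 0], 0]
  ]
}}

```text
clock: 5.42
eef_pos: [0.5073, -0.0383, 0.1609]
tool_rot: [0.73, 0.683, -0.001, 0.002]
ft_force: [-0.3, -3.0, 0.6]
grip_width: -0.0
```

Run:
```python
from h import *
go(tw(-.03,-.044,.088));orange()
```

```text
t 5.4167 tip(tester mm) [-29.6 -48.1  88.3] F [-0.31 -3.    0.64] w -0.0
shift [ 3.7 -0.3  0.3] turn [ 0.0011  0.0047 -0.0003]
wrist orange 486 [318.1 212.5] [267 210 102  13] tester mm [-30.5 -19.  113. ]
```

>>> {"api": "send_rows", "payload": {
  "moves": [
    [[1, 0, 0], [0, 0, 0], 0],
    [[1.5, 0, 0], [0, 0, 0], 0],
    [[2, 0, 0], [0, 0, 0], 0],
    [[2.5, 0, 0], [0, 0, 0], 0],
    [[2.5, 0, 0], [0, 0, 0], 0],
    [[2.5, 0, 0], [0, 0, 0], 0]
  ]
}}

```text
clock: 5.97
eef_pos: [0.5075, -0.0352, 0.1609]
tool_rot: [0.73, 0.684, -0.001, 0.002]
ft_force: [-0.1, -1.2, 0.4]
grip_width: 0.0001
```

Run:
```python
from h import *
go(tw(-.03,-.044,.088));orange()
```

```text
t 5.9667 tip(tester mm) [-29.6 -44.9  88.3] F [-0.07 -1.17  0.38] w 0.0001
shift [ 0.7 -0.3  0.3] turn [0.0011 0.0036 0.0003]
wrist orange 438 [317.3 212.2] [267 210 102  11] tester mm [-30.8 -15.7 113. ]
```

>>> {"api": "send_rows", "payload": {
  "moves": [
    [[1, 0, 0], [0, 0, 0], 0],
    [[1.5, 0, 0], [0, 0, 0], 0],
    [[2, 0, 0], [0, 0, 0], 0],
    [[2, 0, 0], [0, 0, 0], 0],
    [[2, 0, 0], [0, 0, 0], 0],
    [[2, 0, 0], [0, 0, 0], 0]
  ]
}}

```text
clock: 6.52
eef_pos: [0.5076, -0.033, 0.1609]
tool_rot: [0.73, 0.684, -0.001, 0.001]
ft_force: [-0.5, -1.0, 0.2]
grip_width: 0.0001
```

Run:
```python
from h import *
go(tw(-.03,-.044,.088));orange()
```

```text
t 6.5167 tip(tester mm) [-29.6 -42.6  88.3] F [-0.54 -0.96  0.16] w 0.0001
shift [-1.6 -0.3  0.3] turn [0.0011 0.003  0.0005]
wrist orange 439 [317.8 212.2] [267 210 102  12] tester mm [-30.6 -13.5 113. ]
```

>>> {"api": "send_rows", "payload": {
  "moves": [
    [[1, 0, 0], [0, 0, 0], 0],
    [[1.5, 0, 0], [0, 0, 0], 0],
    [[2, 0, 0], [0, 0, 0], 0],
    [[2, 0, 0], [0, 0, 0], 0],
    [[2, 0, 0], [0, 0, 0], 0],
    [[2, 0, 0], [0, 0, 0], 0]
  ]
}}

```text
clock: 7.07
eef_pos: [0.5077, -0.0308, 0.1609]
tool_rot: [0.73, 0.684, -0.001, 0.001]
ft_force: [-0.9, -0.8, 0.4]
grip_width: 0.0
```

Run:
```python
from h import *
go(tw(-.03,-.044,.088));orange()
```

```text
t 7.0667 tip(tester mm) [-29.6 -40.4  88.3] F [-0.89 -0.76  0.4 ] w 0.0
shift [-3.8 -0.3  0.3] turn [0.001  0.0025 0.0007]
wrist orange 441 [317.2 212.1] [267 209 102  12] tester mm [-30.9 -11.2 113. ]
```

Run:
```python
from h import *
c=get_calibration("wrist")
c1=dict(c);c1["R"]=np.array([[0.9975,-0.0695,-0.0095],[-0.0642,-0.9587,0.2772],[-0.0284,-0.2759,-0.9608]]);c1["t"]=np.array([-0.5046,-0.0604,0.3101])
orange("wrist",cv2.imread("pics/w1.png")[:,:,::-1].copy(),c1)
im=camera("wrist");cv2.imwrite("pics/w4.png",im[:,:,::-1])
s=camera("scene");m=mask(s,(5,150,70),(20,255,255));c=get_calibration("scene")
def f(s,t):
    m=mask(s,(4,140,60),(22,255,255))
    for b in blobs(m,3):
        if 230<b[1][0]<360 and 150<b[1][1]<230:print(t,b[0],b[1],(tf(ray(c,b[1],.110))*1e3).round(1))
f(cv2.imread("pics/scene0.png")[:,:,::-1].copy(),"start");f(s,"now")
cv2.imwrite("pics/m4.png",np.vstack([cv2.resize(x[160:235,240:340,::-1],(600,290),interpolation=3) for x in(s,)]+[im[100:400,20:620,::-1]]))
```

```text
wrist orange 14 [295.4 136.6] [292 135   9   5] tester mm [-49.2 -35.2 113. ]
wrist orange 66 [341.1 135.4] [324 134  32   6] tester mm [-19.6 -34.5 113. ]
wrist orange 20 [230.7 319.2] [226 317   8   7] tester mm [-103.5 -175.3  113. ]
wrist orange 42 [224.5 329.2] [220 325  14   9] tester mm [-109.2 -184.7  113. ]
start 33 [278.8 195.6] [-19.7 -49.8 110. ]
now 16 [290.1 193.1] [ -8.9 -25.8 110. ]
```

View pics/m4.png

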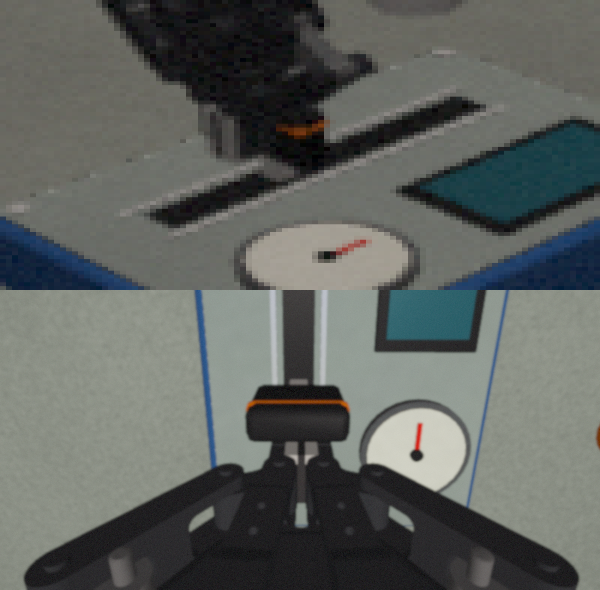

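The handle has moved about 24 mm from its start and is still in contact with the fingertips. The orange edge hasn't moved relative to the wrist camera, and there has been no snap yet. I'll keep creeping forward.

>>> {"api": "send_rows", "payload": {
  "moves": [
    [[0.5, 0, 0], [0, 0, 0], 0],
    [[1, 0, 0], [0, 0, 0], 0],
    [[1.5, 0, 0], [0, 0, 0], 0],
    [[2, 0, 0], [0, 0, 0], 0],
    [[2, 0, 0], [0, 0, 0], 0],
    [[2, 0, 0], [0, 0, 0], 0]
  ]
}}

```text
clock: 7.72
eef_pos: [0.5079, -0.0287, 0.1608]
tool_rot: [0.73, 0.684, -0.0, 0.001]
ft_force: [-0.3, 0.5, 0.5]
grip_width: -0.0001
```

Run:
```python
from h import *
go(tw(-.03,-.044,.088));orange()
```

```text
t 7.7167 tip(tester mm) [-29.6 -38.2  88.2] F [-0.26  0.55  0.48] w -0.0001
shift [-5.9 -0.3  0.3] turn [0.0011 0.0022 0.0008]
wrist orange 493 [316.  211.8] [267 209 102  13] tester mm [-31.4  -8.9 113. ]
```

>>> {"api": "send_rows", "payload": {
  "moves": [
    [[0.5, 0, 0], [0, 0, 0], 0],
    [[1, 0, 0], [0, 0, 0], 0],
    [[1.5, 0, 0], [0, 0, 0], 0],
    [[2, 0, 0], [0, 0, 0], 0],
    [[2, 0, 0], [0, 0, 0], 0],
    [[2, 0, 0], [0, 0, 0], 0]
  ]
}}

```text
clock: 8.27
eef_pos: [0.508, -0.0266, 0.1608]
tool_rot: [0.73, 0.684, -0.0, 0.001]
ft_force: [0.3, -0.9, 0.3]
grip_width: 0.0001
```

Run:
```python
from h import *
go(tw(-.03,-.044,.088));orange()
```

```text
t 8.2667 tip(tester mm) [-29.6 -36.2  88.2] F [ 0.26 -0.93  0.26] w 0.0001
shift [-8.  -0.3  0.3] turn [0.0011 0.0021 0.001 ]
wrist orange 432 [317.9 197.1] [266 195 104  11] tester mm [-30.6  -0.4 113. ]
```

Click 1: the handle jumped ahead, with the orange edge moving from row 212 to 197 and y from -8.9 to -0.4. I'll check that it has settled.

Run:
```python
from h import *
for i in range(3):orange();print(readout.get_obs()["ft_force"].round(2))
```

```text
wrist orange 433 [317.8 197.2] [266 195 103  12] tester mm [-30.6  -0.5 113. ]
[ 0.89 -0.65 -0.64]
wrist orange 437 [317.4 197.2] [266 195 104  11] tester mm [-30.8  -0.5 113. ]
[-0.73  0.05  0.4 ]
wrist orange 433 [317.6 197.2] [266 195 104  12] tester mm [-30.7  -0.5 113. ]
[-0.24  1.16  0.23]
```

>>> {"api": "send_rows", "payload": {
  "moves": [
    [[2, 0, 0], [0, 0, 0], 0],
    [[4, 0, 0], [0, 0, 0], 0],
    [[6, 0, 0], [0, 0, 0], 0],
    [[7, 0, 0], [0, 0, 0], 0],
    [[8, 0, 0], [0, 0, 0], 0],
    [[9, 0, 0], [0, 0, 0], 0],
    [[10, 0, 0], [0, 0, 0], 0],
    [[11, 0, 0], [0, 0, 0], 0],
    [[12, 0, 0], [0, 0, 0], 0],
    [[13, 0, 0], [0, 0, 0], 0],
    [[14, 0, 0], [0, 0, 0], 0],
    [[14, 0, 0], [0, 0, 0], 0]
  ]
}}

```text
clock: 9.47
eef_pos: [0.5089, -0.0127, 0.1608]
tool_rot: [0.73, 0.684, -0.0, 0.001]
ft_force: [-0.4, -2.8, 0.5]
grip_width: 0.0003
```

Run:
```python
from h import *
go(tw(-.03,-.018,.088));orange()
```

```text
t 9.4667 tip(tester mm) [-29.6 -22.2  88.2] F [-0.42 -2.83  0.49] w 0.0003
shift [ 4.1 -0.3  0.2] turn [0.001  0.002  0.0007]
wrist orange 449 [318.8 212.3] [267 210 102  12] tester mm [-30.2   6.9 113. ]
```

>>> {"api": "send_rows", "payload": {
  "moves": [
    [[1, 0, 0], [0, 0, 0], 0],
    [[1.5, 0, 0], [0, 0, 0], 0],
    [[2, 0, 0], [0, 0, 0], 0],
    [[2.5, 0, 0], [0, 0, 0], 0],
    [[3, 0, 0], [0, 0, 0], 0],
    [[3.5, 0, 0], [0, 0, 0], 0],
    [[4, 0, 0], [0, 0, 0], 0],
    [[4, 0, 0], [0, 0, 0], 0]
  ]
}}

```text
clock: 10.18
eef_pos: [0.5092, -0.0082, 0.1608]
tool_rot: [0.729, 0.684, -0.0, 0.001]
ft_force: [1.0, -0.6, 0.7]
grip_width: -0.0
```

Run:
```python
from h import *
go(tw(-.03,-.018,.088));orange()
```

```text
t 10.1833 tip(tester mm) [-29.6 -17.6  88.2] F [ 0.99 -0.63  0.67] w -0.0
shift [-0.5 -0.3  0.2] turn [0.001  0.001  0.0013]
wrist orange 440 [317.9 212.2] [267 210 102  12] tester mm [-30.6  11.5 113. ]
```

>>> {"api": "send_rows", "payload": {
  "moves": [
    [[1, 0, 0], [0, 0, 0], 0],
    [[1.5, 0, 0], [0, 0, 0], 0],
    [[2, 0, 0], [0, 0, 0], 0],
    [[2.5, 0, 0], [0, 0, 0], 0],
    [[3, 0, 0], [0, 0, 0], 0],
    [[3.5, 0, 0], [0, 0, 0], 0],
    [[3.5, 0, 0], [0, 0, 0], 0],
    [[3.5, 0, 0], [0, 0, 0], 0]
  ]
}}

```text
clock: 10.9
eef_pos: [0.5094, -0.0045, 0.1608]
tool_rot: [0.729, 0.684, 0.0, 0.001]
ft_force: [0.0, 0.1, -0.2]
grip_width: -0.0001
```

Run:
```python
from h import *
go(tw(-.03,-.018,.088));orange()
```

```text
t 10.9 tip(tester mm) [-29.7 -13.9  88.2] F [ 0.05  0.11 -0.15] w -0.0001
shift [-4.2 -0.3  0.2] turn [0.0009 0.0005 0.0015]
wrist orange 519 [317.9 211.6] [267 209 102  12] tester mm [-30.6  15.5 113. ]
```

>>> {"api": "send_rows", "payload": {
  "moves": [
    [[0.5, 0, 0], [0, 0, 0], 0],
    [[1, 0, 0], [0, 0, 0], 0],
    [[1.5, 0, 0], [0, 0, 0], 0],
    [[2, 0, 0], [0, 0, 0], 0],
    [[2, 0, 0], [0, 0, 0], 0],
    [[2, 0, 0], [0, 0, 0], 0]
  ]
}}

```text
clock: 11.45
eef_pos: [0.5095, -0.0024, 0.1608]
tool_rot: [0.729, 0.684, 0.0, 0.001]
ft_force: [-0.2, 0.0, 0.5]
grip_width: 0.0001
```

Run:
```python
from h import *
go(tw(-.03,.002,.088));orange()
```

```text
t 11.45 tip(tester mm) [-29.7 -11.8  88.2] F [-0.25  0.02  0.54] w 0.0001
shift [13.8 -0.2  0.2] turn [0.001  0.0005 0.0016]
wrist orange 432 [318.2 198.1] [267 196 103  11] tester mm [-30.5  23.4 113. ]
```

Click 2: the orange reading is now 23.4, exactly 24 mm beyond notch 1. Click 3 is due with the tip at about y = 10–12.

>>> {"api": "send_rows", "payload": {
  "moves": [
    [[2, 0, 0], [0, 0, 0], 0],
    [[4, 0, 0], [0, 0, 0], 0],
    [[6, 0, 0], [0, 0, 0], 0],
    [[8, 0, 0], [0, 0, 0], 0],
    [[9, 0, 0], [0, 0, 0], 0],
    [[10, 0, 0], [0, 0, 0], 0],
    [[11, 0, 0], [0, 0, 0], 0],
    [[12, 0, 0], [0, 0, 0], 0],
    [[13, 0, 0], [0, 0, 0], 0],
    [[14, 0, 0], [0, 0, 0], 0],
    [[15, 0, 0], [0, 0, 0], 0],
    [[16, 0, 0], [0, 0, 0], 0]
  ]
}}

```text
clock: 12.5
eef_pos: [0.5106, 0.0136, 0.1607]
tool_rot: [0.729, 0.684, 0.0, 0.0]
ft_force: [-0.3, -3.1, 0.1]
grip_width: 0.0001
```

>>> {"api": "send_rows", "payload": {
  "moves": [
    [[1, 0, 0], [0, 0, 0], 0],
    [[2, 0, 0], [0, 0, 0], 0],
    [[2.5, 0, 0], [0, 0, 0], 0],
    [[3, 0, 0], [0, 0, 0], 0],
    [[3.5, 0, 0], [0, 0, 0], 0],
    [[4, 0, 0], [0, 0, 0], 0],
    [[4, 0, 0], [0, 0, 0], 0],
    [[4, 0, 0], [0, 0, 0], 0]
  ]
}}

```text
clock: 13.17
eef_pos: [0.5108, 0.018, 0.1607]
tool_rot: [0.729, 0.684, 0.0, 0.0]
ft_force: [1.6, 0.2, -0.7]
grip_width: 0.0003
```

Run:
```python
from h import *
go(tw(-.03,.01,.088));orange()
```

```text
t 13.1667 tip(tester mm) [-29.7   8.7  88.1] F [ 1.59  0.17 -0.68] w 0.0003
shift [ 1.3 -0.2  0.1] turn [ 0.0009 -0.0005  0.0019]
wrist orange 504 [317.4 211.7] [268 209 101  12] tester mm [-30.9  38.1 113. ]
```

>>> {"api": "send_rows", "payload": {
  "moves": [
    [[0.5, 0, 0], [0, 0, 0], 0],
    [[1, 0, 0], [0, 0, 0], 0],
    [[1.5, 0, 0], [0, 0, 0], 0],
    [[2, 0, 0], [0, 0, 0], 0],
    [[2, 0, 0], [0, 0, 0], 0],
    [[2, 0, 0], [0, 0, 0], 0]
  ]
}}

```text
clock: 13.72
eef_pos: [0.5109, 0.0201, 0.1607]
tool_rot: [0.729, 0.684, 0.001, 0.0]
ft_force: [0.3, -0.3, 0.5]
grip_width: -0.0001
```

Run:
```python
from h import *
go(tw(-.03,.01,.088));orange()
```

```text
t 13.7167 tip(tester mm) [-29.8  10.8  88.1] F [ 0.31 -0.3   0.49] w -0.0001
shift [-0.8 -0.2  0.1] turn [ 0.0008 -0.0006  0.002 ]
wrist orange 520 [318.3 211.5] [268 209 101  12] tester mm [-30.6  40.2 113. ]
```

>>> {"api": "send_rows", "payload": {
  "moves": [
    [[0.5, 0, 0], [0, 0, 0], 0],
    [[1, 0, 0], [0, 0, 0], 0],
    [[1.5, 0, 0], [0, 0, 0], 0],
    [[1.5, 0, 0], [0, 0, 0], 0],
    [[1.5, 0, 0], [0, 0, 0], 0]
  ]
}}

```text
clock: 14.18
eef_pos: [0.5111, 0.0216, 0.1607]
tool_rot: [0.729, 0.684, 0.001, 0.0]
ft_force: [0.0, -0.2, 0.3]
grip_width: 0.0002
```

Run:
```python
from h import *
go(tw(-.03,-.02,.088));orange()
```

```text
t 14.1833 tip(tester mm) [-29.8  12.4  88.1] F [ 0.01 -0.17  0.26] w 0.0002
shift [-32.3  -0.3   0.1] turn [ 0.0009 -0.0006  0.0021]
wrist orange 475 [319.6 198.3] [267 196 103  12] tester mm [-30.1  47.5 113. ]
```

Click 3: the orange reading is 47.5, which is 48.0 mm beyond notch 1. The handle is resting in the third notch with a gap to the fingers. Next I'll back off, rise and go to the green button.

>>> {"api": "send_rows", "payload": {
  "moves": [
    [[-10, 0, 0], [0, 0, 0], 0],
    [[-25, 0, 0], [0, 0, 0], 0],
    [[-30, 0, -20], [0, 0, 0], 0],
    [[-30, 0, -50], [0, 0, 0], 0],
    [[-30, 0, -75], [0, 0, 0], 0],
    [[-30, 0, -75], [0, 0, 0], 0],
    [[-30, 0, -75], [0, 0, 0], 0]
  ]
}}

```text
clock: 14.82
eef_pos: [0.51, -0.0091, 0.2374]
tool_rot: [0.729, 0.684, 0.002, 0.002]
ft_force: [-0.3, -0.3, 0.2]
grip_width: 0.0001
```

Run:
```python
from h import *
go(np.array([.474,-.295,.15]));orange()
```

```text
t 14.8167 tip(tester mm) [-28.4 -18.4 164.8] F [-0.31 -0.3   0.16] w 0.0001
shift [-287.6  -17.7   14.5] turn [ 0.005  -0.0005  0.0013]
```

>>> {"api": "send_rows", "payload": {
  "moves": [
    [[-288, -18, 0], [0, 0, 0], 0],
    [[-288, -18, 0], [0, 0, 0], 0],
    [[-288, -18, 0], [0, 0, 0], 0],
    [[-288, -18, 0], [0, 0, 0], 0],
    [[-288, -18, 0], [0, 0, 0], 0],
    [[-288, -18, 0], [0, 0, 0], 0],
    [[-288, -18, 0], [0, 0, 0], 0],
    [[-288, -18, 0], [0, 0, 0], 0],
    [[-288, -18, 0], [0, 0, 0], 0],
    [[-288, -18, 0], [0, 0, 0], 0],
    [[-288, -18, 0], [0, 0, 0], 0]
  ]
}}

```text
clock: 15.78
eef_pos: [0.4724, -0.2938, 0.2347]
tool_rot: [0.729, 0.685, 0.001, -0.001]
ft_force: [0.9, 0.6, -0.3]
grip_width: -0.0002
```

Run:
```python
from h import *
go(np.array([.474,-.295,.057]))
G=lambda im:[b for b in blobs(mask(im,(50,100,40),(85,255,255)),40)]
c=get_calibration("scene")
for b in G(cv2.imread("pics/scene0.png")[:,:,::-1].copy()):
    if b[1][0]<220 and b[1][1]>200:print("scene",b[0],b[1],ray(c,b[1],.055).round(4))
c=get_calibration("wrist");im=camera("wrist");print("exp",proj(c,[.474,-.295,.057]))
for b in G(im):print("wrist",b,ray(c,b[1],.057).round(4))
cv2.imwrite("pics/w5.png",im[:,:,::-1])
# handle from top picture
c=get_calibration("top");t=camera("top");cv2.imwrite("pics/t5.png",cv2.resize(t[165:260,195:440,::-1],None,fx=3.2,fy=3.2,interpolation=3))
print("handle pred px",[proj(c,tw(-.03,y,.118)).round(1).tolist() for y in(.035,)])
cv2.imwrite("pics/m5.png",np.vstack([cv2.imread("pics/t5.png")[:, :640],im[150:400,:,::-1]]))
```

```text
t 15.7833 tip(tester mm) [ -47.8 -304.8  162.1] F [ 0.88  0.62 -0.31] w -0.0002
shift [ -1.3   1.7 105.1] turn [-0.0003 -0.0019  0.0029]
scene 236 [173.5 269. ] [ 0.4774 -0.2937  0.055 ]
exp [322.52356521 194.94301874]
wrist (np.int32(1272), array([321.1, 189.8]), array([301, 170,  41,  41], dtype=int32)) [ 0.4731 -0.2903  0.057 ]
handle pred px [[296.2, 220.3]]
```

View pics/m5.png

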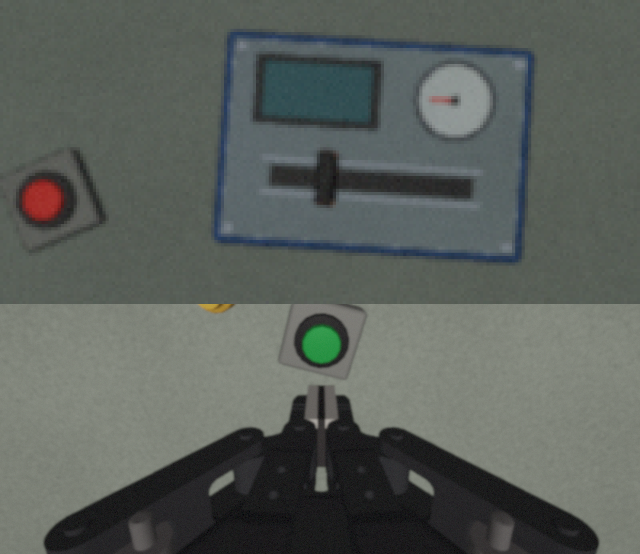

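The upper crop shows the handle at (327,177), which is (297.2,220.3) in the full picture. It has moved about 80 mm toward the screen end, consistent with 0.100. The lower one shows the green button at (321,190), which agrees with the top view at about (0.474,-0.293). Next I'll press it.

>>> {"api": "send_rows", "payload": {
  "moves": [
    [[0, 1.5, 35], [0, 0, 0], 0],
    [[0, 1.5, 70], [0, 0, 0], 0],
    [[0, 1.5, 95], [0, 0, 0], 0],
    [[0, 1.5, 98], [0, 0, 0], 0],
    [[0, 1.5, 98], [0, 0, 0], 0],
    [[0, 1.5, 98], [0, 0, 0], 0],
    [[0, 1.5, 98], [0, 0, 0], 0]
  ]
}}

```text
clock: 16.47
eef_pos: [0.476, -0.294, 0.1397]
tool_rot: [0.728, 0.685, 0.001, 0.002]
ft_force: [0.3, -0.3, 1.3]
grip_width: 0.0001
```

Run:
```python
from h import *
go(np.array([.474,-.293,.049]))
```

```text
t 16.4667 tip(tester mm) [ -43.8 -305.    67.1] F [ 0.32 -0.34  1.31] w 0.0001
shift [ 0.9 -2.2 18.1] turn [0.0046 0.0009 0.0046]
```

>>> {"api": "send_rows", "payload": {
  "moves": [
    [[0.5, -2, 6], [0.004, 0, 0], 0],
    [[0.5, -2, 10], [0.004, 0, 0], 0],
    [[0.5, -2, 13], [0.004, 0, 0], 0],
    [[0.5, -2, 15], [0.004, 0, 0], 0],
    [[0.5, -2, 17], [0.004, 0, 0], 0],
    [[0.5, -2, 18], [0.004, 0, 0], 0],
    [[0.5, -2, 19], [0.004, 0, 0], 0],
    [[0.5, -2, 19], [0.004, 0, 0], 0],
    [[0.5, -2, 19], [0.004, 0, 0], 0]
  ]
}}

```text
clock: 17.22
eef_pos: [0.4748, -0.2938, 0.1235]
tool_rot: [0.728, 0.685, 0.0, 0.002]
ft_force: [-3.9, 2.3, 16.8]
grip_width: 0.0001
```

Run:
```python
from h import *
go(np.array([.474,-.293,.049]))
```

```text
t 17.2167 tip(tester mm) [ -45.1 -305.    50.9] F [-3.91  2.35 16.77] w 0.0001
shift [ 0.8 -0.9  1.9] turn [0.0036 0.0022 0.0046]
```

The force is 16.8 N with the tips at z = 50.9 mm, 6 mm below the button's rest height, so it is fully down. Now I'll release it and lift clear.

>>> {"api": "send_rows", "payload": {
  "moves": [
    [[0, 0, 0], [0, 0, 0], 0],
    [[0, 0, -5], [0, 0, 0], 0],
    [[0, 0, -15], [0, 0, 0], 0],
    [[0, 0, -40], [0, 0, 0], 0],
    [[0, 0, -80], [0, 0, 0], 0],
    [[0, 0, -100], [0, 0, 0], 0],
    [[0, 0, -110], [0, 0, 0], 0],
    [[0, 0, -110], [0, 0, 0], 0],
    [[0, 0, -110], [0, 0, 0], 0],
    [[0, 0, -110], [0, 0, 0], 0]
  ]
}}

```text
clock: 18.05
eef_pos: [0.4735, -0.293, 0.2314]
tool_rot: [0.728, 0.685, -0.0, 0.0]
ft_force: [0.6, 0.1, -1.0]
grip_width: 0.0001
```

Run:
```python
from h import *
go(np.array([.474,-.293,.16]))
c=get_calibration("wrist");im=camera("wrist")
for b in blobs(mask(im,(50,100,40),(85,255,255)),40):print("green",b[0],b[1],ray(c,b[1],.057).round(4))
t=camera("top");a=cv2.imread("pics/t5.png");n=cv2.resize(t[165:260,195:440,::-1],None,fx=3.2,fy=3.2,interpolation=3)
print("handle region diff",cv2.absdiff(a,n)[130:220,250:480].mean(),"whole top vs start, loose parts:")
t0=cv2.imread("pics/top0.png")[:,:,::-1]
for nme,(u,v) in dict(inj=(220,125),inj2=(285,133),inj3=(295,98),can=(347,122),cup=(223,280),nut=(406,271)).items():
    print(nme,cv2.absdiff(t0[v-18:v+18,u-22:u+22].copy(),t[v-18:v+18,u-22:u+22].copy()).mean().round(2))
s=camera("scene");cv2.imwrite("pics/s6.png",np.vstack([cv2.resize(s[:,60:540,::-1],None,fx=1,fy=.75),n[:230,:480]]))
```

```text
t 18.05 tip(tester mm) [ -46.7 -304.2  158.8] F [ 0.62  0.07 -0.97] w 0.0001
shift [ 0.   0.5 -1.2] turn [0.0001 0.0005 0.0046]
green 1309 [319.9 191.3] [ 0.4731 -0.2903  0.057 ]
handle region diff 1.8326409017713365 whole top vs start, loose parts:
inj 2.12
inj2 2.16
inj3 2.12
can 2.21
cup 2.16
nut 2.16
```

View pics/s6.png

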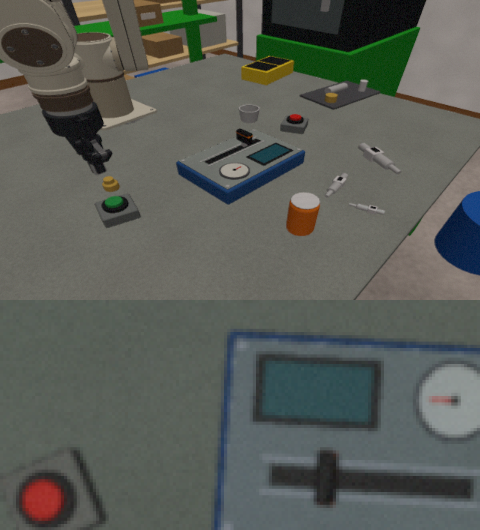

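The gripper is clear and touching nothing. The handle is unmoved at crop (327,477), the green button is out at (116,203), and the loose parts haven't moved (difference at noise level). I'm handing the job in.

```bash
python3 -c "
from workcell import order;print(order.job_done())"
```

```text
the job is handed in; nothing more can be done
None
```

The tester's handle is in its third notch, the green button has been pressed right down and released, and the job is handed in.

- **Handle:** I pushed it with the closed fingertips and saw three snaps in the wrist camera, at orange-edge readings of -0.5, 23.4 and 47.5 mm. Those are spaced 24 mm apart, as the notches should be. The highest push force I read was about 7 N. I then backed away before lifting.
- **Green button:** it took about 17 N, with the tips 6 mm below the button's rest height, so it was at full travel.
- **Last checks:** the handle had not moved since the third snap, the green button was out again, and the red button and the loose parts looked the same as at the start. The arm was clear and the force reading was only noise. It took about 18 s of robot time.
- **Disagreements:** the wrist camera put the handle's total travel at about 82 mm and the top camera at about 79.5 mm. The snaps were also shorter than the stated 12 mm, at about 8 mm. Neither changes the notch count.

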